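# Set the laser supply's level selector and confirm

### The arm

A 7-joint arm with a two-finger parallel gripper is mounted at the origin on the work surface. World frame = base frame: x ahead of the robot, y to its left, z up, the work surface at z = 0. Lengths are in m, angles in rad, forces in N, time in s.
With the tool pointing down it reaches from about 0.4 to 0.925 m from the base axis. Payload 5.6 kg.
Tool frame: the origin (TCP) lies between the finger pads; the fingertips stand 17 mm ahead of it and the grasp point (between the pads) lies 2 mm behind it; z points along the fingers, y is the direction in which the jaws open and shut (so a half turn about z gives the same grasp; the last joint's range is limited). The gripper opens to 85 mm and grips with 20 to 120 N. Pads are 22 mm wide; open, the fingers measure 114 mm over their backs; the gripper's body (76 mm by 85 mm) begins 54 mm behind the grasp point. The pads swing forward as they close: fully open they stand 13 mm farther back than shut.
Start: joints at [1.085, 0.468, -0.012, 1.603, 0.006, 1.071, -0.056], TCP at [0.278, -0.587, 0.248] pointing down, gripper open.
Joint ranges: [-2.53, 2.53], [-0.31, 2.02], [-1.57, 1.55], [0.28, 2.44], [-1.29, 4.43], [0.15, 1.84], [-2.92, 2.92]. Speed limits (rad/s): [2.57, 2.57, 3.14, 3.14, 3.14, 3.14, 3.14].

### API

Orientations are given as a rotation vector (axis times angle).
In Python, from bench import manip gives the robot as it stands.
- The arm moves only by the tool carry_out, never from a script. Its arguments are lists of equal length, an entry for each row: "rot": the turn, a rotation vector about the world's x, y, z in degrees, a list of three; "travel": the shift along the world's x, y, z in mm, a list of three; "grip": the opening, from -1 (shut) to 1 (fully open), so that 0 is half open. A call has 1 to 8 rows; each row is the pose to reach, as a shift and turn from the pose commanded when the call began; what a row does not reach only later rows make up. A row lasts 1/8 s, in which the tool goes at most 62.5 mm and 10.7 degrees, less where a joint would pass 70% of its speed; a pose out of reach is approached as far as the arm can. A call with a gripper value outside its range is refused whole. The fingers move at their own pace and stop on an object; the grip force is fixed at half the most. Time passes only in rows, so rows that repeat a pose let the fingers close. It gives the time, the measured TCP pose, the force and the opening at its end, in the units of the state.
- manip.observe(): the state, without advancing time (a new reading comes with each control period).
- manip.capture(name): name is "side" or "top" or "wrist"; returns the picture (384x512x3 uint8, red, green, blue); there is no depth.
- manip.camera_model(name): a dict with "camera_matrix" (3x3 intrinsics, pixels), "k1" (the pictures are not rectified: a ray, as slopes to the right and down, at radius r is drawn at 1 + k1 r^2 times it, then the intrinsics apply), "world_to_cam" (4x4, takes a point from world to camera coordinates). Camera axes: x right, y down, z forward; pixel columns grow to the right and rows downward; lengths in m; the calibration is good to about 2 mm. A picture is of the moment at which its call begins: read the wrist's pose just before it. camera_model takes no time and is no camera call; for the wrist camera it gives the pose at the moment of the call.
- manip.sign_off(): hands the job in, once; it reports no verdict.
The state is a dict: "time_s": time; "joints": joint angles; "joint_velocities": joint speeds; "joint_efforts": joint torques, N m; "tcp_pos": TCP position; "tool_rot": TCP orientation; "contact_force": force on the tool from outside, world axes, zero at the start; "torque": the same for the moment, N m; "finger_gap": finger opening in m.
Only numpy, scipy, OpenCV 4.12 (cv2) and the standard library are available. Lean on these libraries where they do the work, as an engineer would, in place of code of your own. Each camera call takes 0.05 s, during which the arm holds its last target.

### The job

On top of the laser supply, gently push the selector's paddle round clockwise with a fingertip, click by click, until it rests at its fifth mark, counting the shortest mark at the anticlockwise end as the first, and never let it go on to the sixth. Then push the round confirm button beside it fully down and let it spring back. Do not move the mirror mount, the lens tube or the dust cap.

Things in the scene. Friction and masses are not known exactly. Their poses are not given: they have to be found in the camera images.
- supply: Laser supply, a flat black box, screwed to the table: 190 mm (its x) by 300 mm (its y), 70 mm high. Origin: centre of its underside; z up. At yaw 0 its x points away from the robot. The selector is on its +y half, the button on its -y half.
- dial_axis (a point): Point where the selector's upright rotation axis passes the supply's top panel, 70 mm above the table, 55 mm along the supply's +y from its centre. Axes as the supply's. Seen from above, the selector points 105 degrees anticlockwise of the supply's +x at its first mark and 15 degrees clockwise of +x at its fifth.
- first_mark (a point): Inner end of the first of eight white marks printed on the panel round the selector, 72 mm from its axis. The marks are radial, 5 mm wide, 30 degrees apart; their length grows clockwise from 7 mm (first) to 15 mm (eighth).
- paddle: Aluminium paddle that turns the selector; origin on the rotation axis at panel height, x along its long end, which points at the marks, z up. A bar 12 mm wide with upright sides, from 66 mm ahead of the axis to 20 mm behind it, 10 to 38 mm above the panel, with an 18 mm round hub. Below it a black disc, 70 mm across, top 10 mm above the panel. Over 25 N from the fingers on it is rough.
- selector (a joint): Selector angle, rad: 0 at the first mark, growing clockwise seen from above. Eight detents, one per mark, 0.5236 apart; the fifth at 2.094. Stops just beyond the first and eighth. A click takes about 1 to 2 N at 50 mm from the axis; past half-way between marks it snaps on to the next by itself and stays there. Starts at the first, second or third mark.
- confirm (a joint): Travel of the confirm button in m: 0 up, 0.006 fully down; spring return, about 5 N fully down. Counts as pressed from 0.0045.
- confirm_top (a point): Centre of the top face of the confirm button, a grey round cap of 30 mm diameter in a black housing on the supply's panel, 85 mm along the supply's -y from its centre. Pressed straight down.
- mirror_mid (a point): Loose mirror mount on a post, bystander: black foot 60 x 70 mm, 101 mm high, a square black plate with a round mirror. Point on its axis 50 mm above its underside.
- lens_mid (a point): Loose black lens tube standing upright, bystander: 55 mm diameter, 70 mm high. Point at its centre, 35 mm up.
- cap_mid (a point): Loose white dust cap lying flat, bystander: 48 mm diameter, 18 mm high. Point at its centre, 9 mm up.

How it is judged:
On the way, in this order (a step that is already met when the one before it is completed fails the run):
1. the selector rests at the fifth mark (value of joint selector between 1.9644 and 2.2244 rad and velocity of joint selector between -0.1 and 0.1 rad/s), for 0.3 s.
2. the confirm button is pressed fully down with the selector at the fifth mark (value of joint confirm above 0.0045 m and value of joint selector between 1.9644 and 2.2244 rad), for 0.02 s.
At the end, for the whole second after the job is handed in: The selector rests at its fifth mark (within 0.13 rad of 2.094), the confirm button has sprung back up (less than 1.5 mm down), and the mirror mount, lens tube and dust cap are within 20 mm of where they stood (value of joint selector between 1.9644 and 2.2244 rad and value of joint confirm below 0.0015 m and distance of each of mirror_mid, lens_mid, cap_mid from where it was at the start of the episode below 0.02 m); the robot touches nothing.
It fails at once if the selector is turned on towards the sixth mark (0.35 rad or more past the fifth) (value of joint selector above 2.4444 rad).
It fails at once if the confirm button is pressed while the selector is not at the fifth mark (value of joint confirm above 0.003 m and not (value of joint selector between 1.9644 and 2.2244 rad)).
It fails at once if the paddle is pushed or squeezed with more than 25 N (contact force between the fingers and paddle above 25 N).
It fails at once if the mirror mount, lens tube or dust cap is moved or lifted by more than 20 mm (distance of any of mirror_mid, lens_mid, cap_mid from where it was at the start of the episode above 0.02 m).
It also fails if it takes over 54 s, if anything falls off the work surface, if the arm or the gripper's body presses on something with over 40 N, if the wrist force passes 120 N, or if a joint passes its speed limit or range.

## Working session

There is one attempt and no reset: what is moved stays moved. The work goes in short steps, Python scripts to look and compute and a tool call to move; the robot and the scene stay as the last step left them, time stands still between calls to the robot, and variables do not carry over. Pictures are saved under pics/ and viewed, and the job is handed in when it is done.

Besides the shell and the picture viewer there is one more tool, called as name(argument=value, ...) on one line, values as JSON. carry_out: Moves the arm, as the interface text tells. Its arguments: {"type":"object","properties":{"rot":{"type":"array","items":{"type":"array","items":{"type":"number"}}},"travel":{"type":"array","items":{"type":"array","items":{"type":"number"}}},"grip":{"type":"array","items":{"type":"number"}}},"required":["rot","travel","grip"]}

```bash
mkdir -p pics; ls; cat > h.py <<'E'
import numpy as np, cv2
from bench import manip
def save(n,f):
    im=manip.capture(n); cv2.imwrite('pics/'+f,cv2.cvtColor(im,cv2.COLOR_RGB2BGR)); return im
def ray(m,u,v):
    K=np.array(m["camera_matrix"]);k=m["k1"];T=np.array(m["world_to_cam"])
    d=np.array([(u-K[0,2])/K[0,0],(v-K[1,2])/K[1,1]]);s=d.copy()
    for _ in range(30): s=d/(1+k*(s@s))
    R=T[:3,:3];return -R.T@T[:3,3], R.T@np.array([s[0],s[1],1])
def onplane(m,u,v,z):
    o,d=ray(m,u,v);return o+d*(z-o[2])/d[2]
def proj(m,p):
    K=np.array(m["camera_matrix"]);k=m["k1"];T=np.array(m["world_to_cam"])
    c=T[:3,:3]@np.array(p)+T[:3,3];s=c[:2]/c[2];s=s*(1+k*(s@s));return K[0,0]*s[0]+K[0,2],K[1,1]*s[1]+K[1,2]
E
python3 - <<'E'
from h import *
print(manip.observe())
for n in("top","side"):
    print(n,manip.camera_model(n)); save(n,n+'0.png')
E
```

```text
pics
{'time_s': 0.0, 'joints': array([ 1.08500719,  0.46837579, -0.01157961,  1.60360014,  0.00596224,
        1.07142146, -0.05629006]), 'joint_velocities': array([-1.47044905e-05, -8.21386874e-04,  2.80106639e-04,  9.38234953e-04,
       -1.93077022e-03,  6.35556895e-04, -5.80260084e-04]), 'joint_efforts': array([ 1.55952839e-03, -5.32381439e+01,  2.14935624e-02, -2.51298451e+01,
        1.13752764e-02,  7.87527475e-03, -8.73896454e-06]), 'tcp_pos': array([ 0.27821278, -0.5868732 ,  0.24734891]), 'tool_rot': array([-3.06328468e+00, -6.89347309e-01,  7.64290324e-04]), 'contact_force': array([ 0.22926397,  0.45885525, -0.86594506]), 'torque': array([ 0.004983  , -0.05776351,  0.00358307]), 'finger_gap': 0.08495002329501272}
top {'camera_matrix': array([[397.76960909,   0.        , 264.09541065],
       [  0.        , 397.76960909, 185.94566861],
       [  0.        ,   0.        ,   1.        ]]), 'k1': -0.05827120641594804, 'world_to_cam': array([[-0.01219988, -0.99953369,  0.02799226,  0.01211119],
       [-0.99598331,  0.00966362, -0.08901604,  0.61057872],
       [ 0.08870402, -0.02896581, -0.99563677,  0.87191982],
       [ 0.        ,  0.        ,  0.        ,  1.        ]])}
side {'camera_matrix': array([[434.84683842,   0.        , 258.65582638],
       [  0.        , 434.84683842, 190.50472161],
       [  0.        ,   0.        ,   1.        ]]), 'k1': -0.041020991901836924, 'world_to_cam': array([[-0.85138448, -0.52447373,  0.00847228,  0.54851589],
       [-0.35601746,  0.56591482, -0.74363431,  0.26651917],
       [ 0.38522207, -0.63613499, -0.6685329 ,  0.8870701 ],
       [ 0.        ,  0.        ,  0.        ,  1.        ]])}
```

View pics/top0.png

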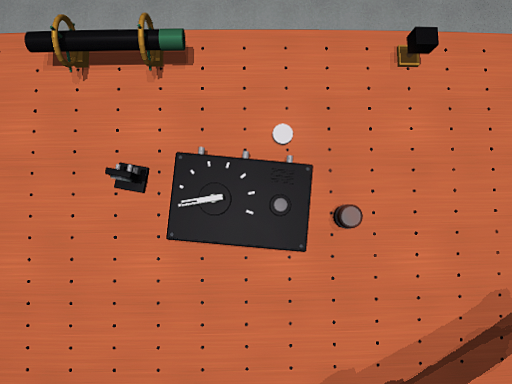

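View pics/side0.png

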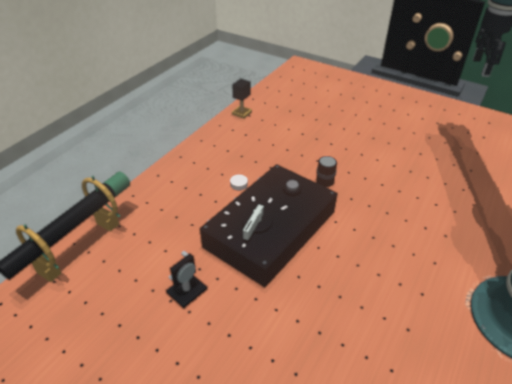

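The top view shows the paddle pointing left at about (180,204), over the shortest mark. The other seven marks run from (181,186) to (250,211), and the button is at (280,205). Next I'll measure these.

```bash
python3 - <<'E'
from h import *
m=manip.camera_model("top")
g=cv2.imread('pics/top0.png'); hsv=cv2.cvtColor(g,cv2.COLOR_BGR2HSV)
roi=np.zeros(g.shape[:2],np.uint8);roi[145:258,160:320]=1
w=((hsv[...,2]>120)&(hsv[...,1]<60)&(roi>0)).astype(np.uint8)
n,l,s,c=cv2.connectedComponentsWithStats(w)
for i in range(1,n):
    if s[i,4]>4: print(s[i],c[i].round(1),onplane(m,*c[i],.07).round(4))
b=((hsv[...,2]<70)&(roi>0)).astype(np.uint8)
b=cv2.morphologyEx(b,cv2.MORPH_CLOSE,np.ones((9,9)))
cs=max(cv2.findContours(b,0,2)[0],key=cv2.contourArea)
r=cv2.minAreaRect(cs); print(r)
for p in cv2.boxPoints(r): print(p,onplane(m,*p,.07).round(4))
p=cv2.approxPolyDP(cs,6,True)[:,0]
for q in p: print(q,onplane(m,*q.astype(float),.07).round(4))
big=cv2.resize(g[140:260,90:370],None,fx=2.8,fy=2.8,interpolation=cv2.INTER_CUBIC);cv2.imwrite('pics/crop.png',big)
E
```

```text
[198 147   6   7  32] [200.5 150. ] [0.6863 0.1434 0.07  ]
[243 151   6   7  35] [245. 154.] [0.6766 0.0471 0.07  ]
[287 155   6   8  37] [289.4 158.3] [ 0.6666 -0.049   0.07  ]
[207 161   4   6  15] [208.5 163.3] [0.657 0.126 0.07 ]
[226 162   4   6  16] [227.2 164.5] [0.6541 0.0858 0.07  ]
[190 170   4   4  12] [191.7 171.3] [0.6399 0.1622 0.07  ]
[240 173   6   5  20] [242.7 175.2] [0.6304 0.0525 0.07  ]
[180 185   4   4  11] [181.2 186.2] [0.6081 0.1845 0.07  ]
[248 191   7   4  20] [251.  192.5] [0.593 0.035 0.07 ]
[178 194  45  13 247] [202.4 199.4] [0.5792 0.139  0.07  ]
[275 199  12  12 109] [280.  204.4] [ 0.5668 -0.0271  0.07  ]
[246 210   7   4  20] [248.8 211.6] [0.5521 0.0399 0.07  ]
((240.656494140625, 199.12347412109375), (142.35739135742188, 100.4264907836914), 8.530766487121582)
[162.81665 238.22249] [0.4976 0.223  0.07  ]
[177.71396 138.90709] [0.7111 0.1929 0.07  ]
[318.49634 160.02446] [ 0.6623 -0.1124  0.07  ]
[303.59903 259.33984] [ 0.4492 -0.0755  0.07  ]
[176 153] [0.6802 0.1963 0.07  ]
[168 239] [0.4958 0.212  0.07  ]
[287 249] [ 0.4716 -0.0405  0.07  ]
[288 257] [ 0.4547 -0.0423  0.07  ]
[305 250] [ 0.4689 -0.0789  0.07  ]
[311 165] [ 0.6515 -0.0958  0.07  ]
[253 160] [0.6634 0.03   0.07  ]
[245 149] [0.6877 0.0471 0.07  ]
[243 158] [0.668  0.0516 0.07  ]
```

View pics/crop.png

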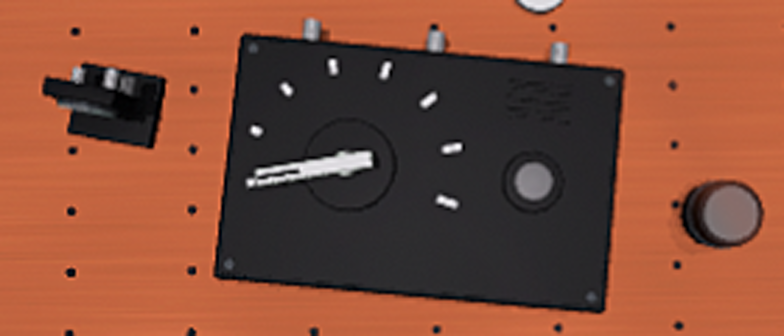

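```bash
python3 - <<'E'
from h import *
m=manip.camera_model("top")
W=np.array([[.6081,.1845],[.6399,.1622],[.657,.126],[.6541,.0858],[.6304,.0525],[.593,.035],[.5521,.0399]])
i=np.arange(1,8);r=.072+(7+i*8/7)/2000;a=np.radians(105-30*i)
P=np.c_[r*np.cos(a),r*np.sin(a)+.055]
A=P-P.mean(0);B=W-W.mean(0)
U,S,V=np.linalg.svd(A.T@B);R=(U@V).T
t=W.mean(0)-R@P.mean(0);yaw=np.arctan2(R[1,0],R[0,0])
print(np.degrees(yaw),"center",t,"axis",R@[0,.055]+t,"btn",R@[0,-.085]+t, "res",np.abs(P@R.T+t-W).max())
for z in(.08,.085,.09):print(z,onplane(m,280,204.4,z))
corn=[R@[x,y]+t for x in(-.095,.095) for y in(-.15,.15)];print(np.round(corn,3))
ms=manip.camera_model("side")
for p in [(R@[0,.055]+t,.108),(R@[0,-.085]+t,.085)]:print(proj(ms,[*p[0],p[1]]))
# bystanders
for n,u,v,z in(("cap",283,134,.018),("lens",349,216,.07),("mirrorfoot",132,177,.0)):print(n,onplane(m,u,v,z))
E
```

```text
-5.940608175399222 center [0.57510917 0.05890077] axis [0.58080154 0.11360541] btn [ 0.56631189 -0.02564275] res 0.0006614198131021098
0.08 [ 0.56634659 -0.026296    0.08      ]
0.085 [ 0.56613632 -0.02595308  0.085     ]
0.09 [ 0.56592605 -0.02561016  0.09      ]
[[ 0.465 -0.08 ]
 [ 0.496  0.218]
 [ 0.654 -0.1  ]
 [ 0.685  0.198]]
(np.float64(256.5691247453023), np.float64(210.17778908849542))
(np.float64(291.5401162437601), np.float64(185.27077754213812))
cap [ 0.73181881 -0.04010908  0.018     ]
lens [ 0.54000636 -0.17569673  0.07      ]
mirrorfoot [0.63696328 0.31181614 0.        ]
```

The mark fit leaves a 0.7 mm residual. It puts the axis at (0.581, 0.114), yaw at −5.9° and the button at (0.566, −0.026). The paddle is at mark 1, pointing about 99°. I'll shut the gripper and go above the paddle's anticlockwise side. Tool −x will be the push direction, because the pad half width there is a known 11 mm.

carry_out(rot=[[0, 0, 10], [0, 0, 20], [0, 0, 30], [0, 0, 41], [0, 0, 51], [0, 0, 61], [0, 0, 72], [0, 0, 82]], travel=[[17, 47, 0], [33, 93, 0], [50, 140, 0], [66, 187, 0], [83, 234, 0], [100, 280, 0], [116, 327, 0], [133, 373, 0]], grip=[-1, -1, -1, -1, -1, -1, -1, -1])

```text
time_s: 1.1
tcp_pos: [0.4116, -0.2127, 0.2482]
tool_rot: [-1.853, -2.537, 0.0]
contact_force: [0.6, -0.2, 0.2]
finger_gap: -0.0001
```

carry_out(rot=[[0, 0, 10], [0, 0, 20], [0, 0, 30], [0, 0, 41], [0, 0, 51], [0, 0, 61], [0, 0, 72], [0, 0, 82]], travel=[[17, 47, 0], [33, 93, 0], [50, 140, 0], [66, 187, 0], [83, 234, 0], [100, 280, 0], [116, 327, 0], [133, 374, 0]], grip=[-1, -1, -1, -1, -1, -1, -1, -1])

```text
time_s: 2.1
tcp_pos: [0.5447, 0.1608, 0.248]
tool_rot: [0.265, -3.13, 0.001]
contact_force: [0.8, -0.2, 0.1]
finger_gap: 0.0001
```

```bash
cat >> h.py <<'E'
AX=np.array([.5808,.1136]);Y0=-5.94
def st():
    from scipy.spatial.transform import Rotation as R
    s=manip.observe();M=R.from_rotvec(s["tool_rot"]).as_matrix()
    print("t",round(s["time_s"],2),"tcp",s["tcp_pos"].round(4),"xyaw",np.degrees(np.arctan2(M[1,0],M[0,0])).round(1),"z",M[:,2].round(3),"F",s["contact_force"].round(2),"gap",round(s["finger_gap"],4),"j7",s["joints"].round(2))
    return s
E
python3 - <<'E'
from h import *
st();save("wrist","w1.png");save("top","t1.png")
E
```

```text
t 2.1 tcp [0.5447 0.1608 0.248 ] xyaw -170.3 z [-0. -0. -1.] F [ 0.85 -0.17  0.11] gap 0.0001 j7 [ 0.29  0.47 -0.83  1.77  0.39  1.08  1.06]
```

View pics/w1.png

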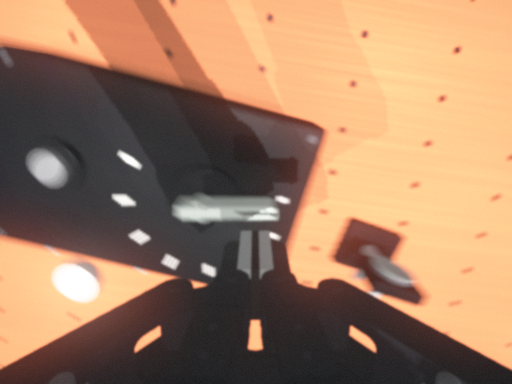

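View pics/t1.png

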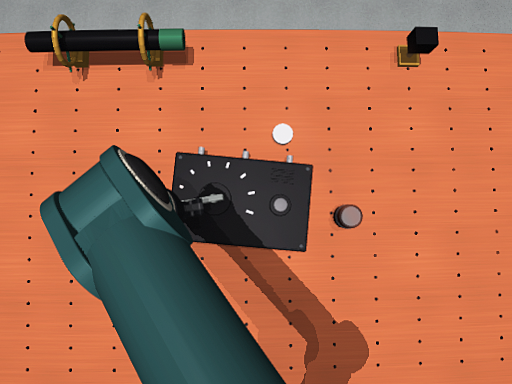

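The wrist view shows the paddle tip at about (278,210), pointing at the first mark at (283,200). The second mark is at (275,236). The fingers are still above, at (255,255). I'll check the finger's ground projection and the arm's clearance in the side view.

```bash
python3 - <<'E'
from h import *
m=manip.camera_model("wrist")
for z in (.231,.16,.09):print(z,proj(m,[.5447,.1608,z]))
print(proj(m,[.5447,.1608,.07]))
a=np.radians(99.06);u=np.array([np.cos(a),np.sin(a)])
for r in(-.02,.066):print(r,proj(m,[*(AX+r*u),.108]))
print(onplane(m,278,211,.108))
save("side","s1.png")
E
```

```text
0.231 (np.float64(244.8905844442885), np.float64(246.29545849724008))
0.16 (np.float64(247.33799921333042), np.float64(198.4623384424235))
0.09 (np.float64(248.63465119660333), np.float64(173.10813413357795))
(np.float64(248.90249267931017), np.float64(167.86983471063564))
-0.02 (np.float64(164.02958556299757), np.float64(209.0150793232895))
0.066 (np.float64(263.9465225236248), np.float64(210.1873264746073))
[0.5690804  0.19087877 0.108     ]
```

View pics/s1.png

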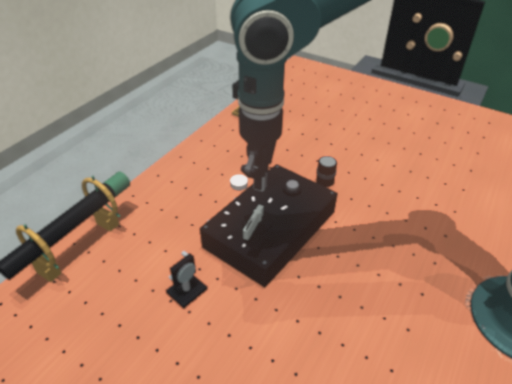

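```bash
python3 - <<'E'
from h import *
st()
m=manip.camera_model("wrist");w=cv2.cvtColor(save("wrist","w2.png"),cv2.COLOR_RGB2BGR)
hsv=cv2.cvtColor(w,cv2.COLOR_BGR2HSV);k=((hsv[...,2]>150)&(hsv[...,1]<50)).astype(np.uint8)
n,l,s,c=cv2.connectedComponentsWithStats(k)
for i in range(1,n):
    if s[i,4]>30: print(s[i],c[i].round(1),onplane(m,*c[i],.07).round(4))
t=manip.camera_model("top");sd=manip.camera_model("side")
a=np.radians(99.06);u=np.array([np.cos(a),np.sin(a)])
for r in(-.02,.066):
    p=[*(AX+r*u),.108];print(r,np.round(proj(t,p),1),np.round(proj(sd,p),1))
for p in([.5663,-.0256,.085],[.6081,.1845,.07],[.7318,-.0401,.018],[.657,.126,.07]):print(p,np.round(proj(m,p),1),np.round(proj(sd,p),1))
g=cv2.imread('pics/side0.png')[150:290,190:350];cv2.imwrite('pics/sc.png',cv2.resize(g,None,fx=4,fy=4,interpolation=cv2.INTER_CUBIC))
E
```

```text
t 2.25 tcp [0.544  0.1626 0.2477] xyaw -170.4 z [-0.001  0.002 -1.   ] F [-0.83 -0.16  0.05] gap -0.0002 j7 [ 0.29  0.47 -0.83  1.77  0.39  1.08  1.06]
[302 135   8   8  48] [305.8 138.1] [0.5075 0.2045 0.07  ]
[ 22 149  33  31 799] [ 38.2 164. ] [ 0.5734 -0.0388  0.07  ]
[113 150  19  14 142] [121.9 156.6] [0.5531 0.0382 0.07  ]
[108 194  17   7 116] [115.9 197. ] [0.5941 0.0346 0.07  ]
[271 195  10   8  68] [275.5 198.4] [0.5699 0.1877 0.07  ]
[ 168  200  100   20 1263] [213.7 210.1] [0.5919 0.1299 0.07  ]
[124 229  15  11 102] [131.4 234.1] [0.6312 0.0518 0.07  ]
[157 254  11  12  90] [162.4 259.5] [0.6545 0.085  0.07  ]
[  48  259   43   39 1309] [ 69.4 278. ] [ 0.6921 -0.0091  0.07  ]
[197 263   8  11  78] [200.7 267.9] [0.6578 0.125  0.07  ]
[371 267  35  18 151] [389.1 277.7] [0.6365 0.3217 0.07  ]
[347 270   7   9  44] [349.8 274.6] [0.6397 0.2801 0.07  ]
-0.02 [222.2 195.8] [260.  204.4]
0.066 [180.6 202.9] [244.5 230.3]
[0.5663, -0.0256, 0.085] [ 42.6 162.5] [291.5 185.3]
[0.6081, 0.1845, 0.07] [265.4 233.4] [229. 237.]
[0.7318, -0.0401, 0.018] [ 66.3 278.9] [239.  179.4]
[0.657, 0.126, 0.07] [201.7 267.4] [225.9 212.8]
```

View pics/sc.png

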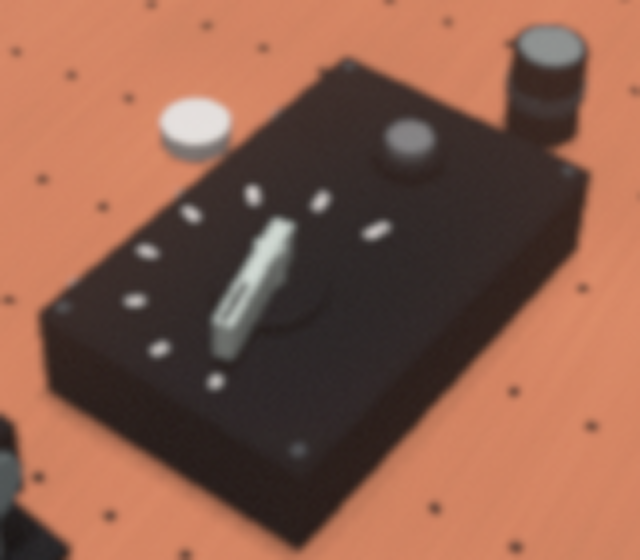

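The earlier wrist shot was blurred by settling. The new one agrees with the top-view fit to about 1 mm. Next I'll descend beside the paddle.

carry_out(rot=[[0, 0, 0], [0, 0, 0], [0, 0, 0], [0, 0, 0], [0, 0, 0], [0, 0, 0]], travel=[[0, 0, -40], [0, 0, -80], [0, 0, -110], [0, 0, -130], [0, 0, -139], [0, 0, -139]], grip=[-1, -1, -1, -1, -1, -1])

```text
time_s: 3.05
tcp_pos: [0.5446, 0.1594, 0.1094]
tool_rot: [-0.256, 3.131, -0.0]
contact_force: [-0.1, -0.2, 0.4]
finger_gap: 0.0002
```

```bash
cat >> h.py <<'E'
def goal(sel_deg,r=.052,back=.017,z=.108):
    th=np.radians(105+Y0-sel_deg);u=np.array([np.cos(th),np.sin(th)]);p=np.array([u[1],-u[0]])
    return AX+r*u-back*p
E
python3 - <<'E'
from h import *
s=st();save("side","s2.png");save("wrist","w3.png")
p=goal(0,back=.029);print("cmd est",p)
for d in(0,5,10,15,18,20,25,30): print(d,((goal(d)-s["tcp_pos"][:2])*1000).round(1))
E
```

```text
t 3.05 tcp [0.5446 0.1594 0.1094] xyaw -170.7 z [ 0. -0. -1.] F [-0.07 -0.19  0.43] gap 0.0002 j7 [ 0.2   0.64 -0.71  1.87  0.55  0.84  0.93]
cmd est [0.54397343 0.16038466]
0 [11.2  2.9]
5 [15.6  4.9]
10 [20.1  6.5]
15 [24.7  7.7]
18 [27.5  8.2]
20 [29.4  8.5]
25 [34.1  8.9]
30 [38.9  8.8]
```

View pics/s2.png

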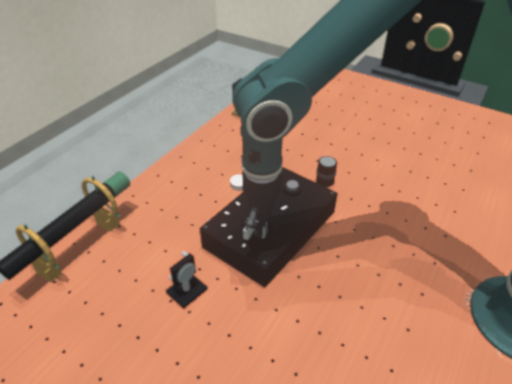

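View pics/w3.png

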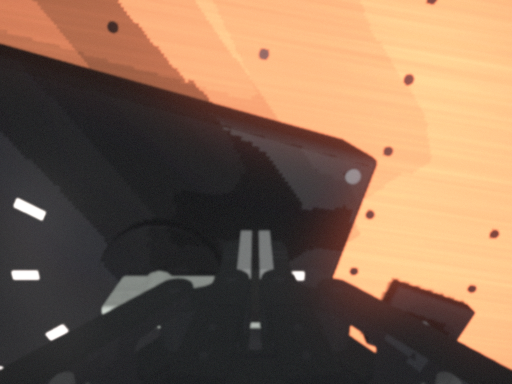

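No contact so far. For click 1 I'll push to about 18°.

carry_out(rot=[[0, 0, 0], [0, 0, -2], [0, 0, -5], [0, 0, -8], [0, 0, -11], [0, 0, -14], [0, 0, -17], [0, 0, -17]], travel=[[8, 2, 0], [13, 3.5, 0], [15.6, 4.9, 0], [18.3, 6, 0], [21, 6.8, 0], [23.8, 7.5, 0], [26.6, 8, 0], [26.6, 8, 0]], grip=[-1, -1, -1, -1, -1, -1, -1, -1])

```text
time_s: 4.15
tcp_pos: [0.5716, 0.1679, 0.1095]
tool_rot: [0.21, 3.134, 0.0]
contact_force: [-0.8, 0.7, -0.4]
finger_gap: -0.0001
```

```bash
python3 - <<'E'
from h import *
s=st();save("side","s3.png");w=save("wrist","w4.png")
g=cv2.imread('pics/s3.png')[150:290,190:350];cv2.imwrite('pics/sc3.png',cv2.resize(g,None,fx=4,fy=4,interpolation=cv2.INTER_CUBIC))
for d in(18,22,26,30,34,38,42,46,48): print(d,((goal(d)-s["tcp_pos"][:2])*1000).round(1))
E
```

```text
t 4.15 tcp [0.5716 0.1679 0.1095] xyaw 172.3 z [ 0.001  0.    -1.   ] F [-0.8   0.72 -0.39] gap -0.0001 j7 [ 0.13  0.65 -0.63  1.81  0.5   0.85  0.69]
18 [ 0.5 -0.3]
22 [4.2 0.2]
26 [8.1 0.4]
30 [11.9  0.3]
34 [15.7  0. ]
38 [19.5 -0.6]
42 [23.2 -1.4]
46 [26.8 -2.5]
48 [28.6 -3.2]
```

View pics/sc3.png

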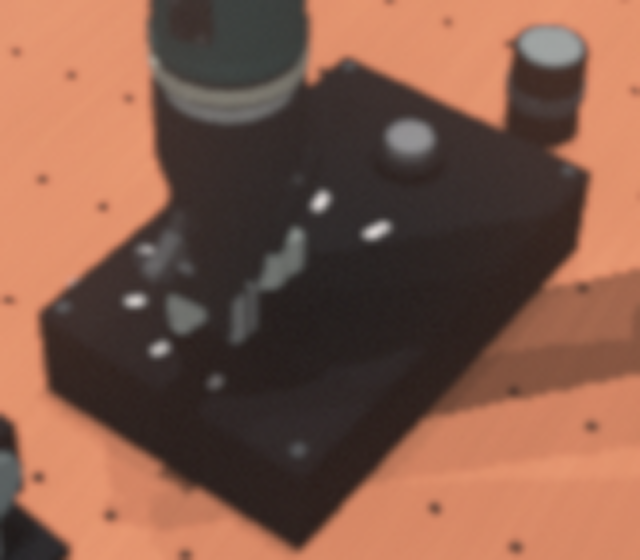

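View pics/w4.png

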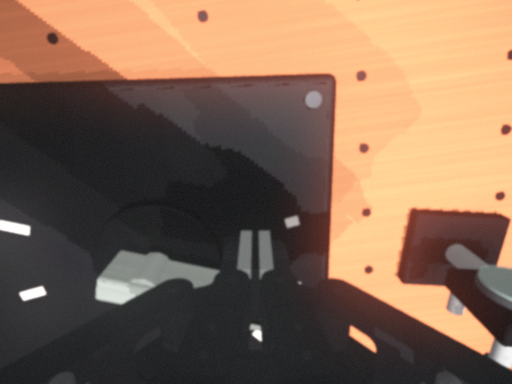

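The paddle end in the side crop, at about (185,315), now points at the second mark, and in the wrist view it is swung ahead of the finger. Next is click 2.

carry_out(rot=[[0, 0, -5], [0, 0, -9], [0, 0, -13], [0, 0, -17], [0, 0, -21], [0, 0, -25], [0, 0, -30], [0, 0, -30]], travel=[[4.2, 0.2, 0], [8.1, 0.4, 0], [11.9, 0.3, 0], [15.7, 0, 0], [19.5, -0.6, 0], [23.2, -1.4, 0], [27.7, -2.8, 0], [27.7, -2.8, 0]], grip=[-1, -1, -1, -1, -1, -1, -1, -1])

```text
time_s: 5.25
tcp_pos: [0.599, 0.1648, 0.1093]
tool_rot: [1.012, 2.974, -0.0]
contact_force: [-0.7, -0.9, -1.6]
finger_gap: -0.0002
```

```bash
python3 - <<'E'
from h import *
s=st();save("side","s4.png");w=save("wrist","w5.png")
g=cv2.imread('pics/s4.png')[150:290,190:350];cv2.imwrite('pics/sc4.png',cv2.resize(g,None,fx=4,fy=4,interpolation=cv2.INTER_CUBIC))
for d in(47,52,56,60,64,68,72,77): print(d,((goal(d)-s["tcp_pos"][:2])*1000).round(1))
E
```

```text
t 5.25 tcp [0.599  0.1648 0.1093] xyaw 142.4 z [ 0. -0. -1.] F [-0.65 -0.91 -1.56] gap -0.0002 j7 [ 0.05  0.65 -0.51  1.75  0.4   0.85  0.27]
47 [0.4 0.3]
52 [ 4.8 -1.5]
56 [ 8.2 -3.3]
60 [11.5 -5.2]
64 [14.6 -7.4]
68 [17.6 -9.8]
72 [ 20.4 -12.4]
77 [ 23.6 -15.9]
```

View pics/sc4.png

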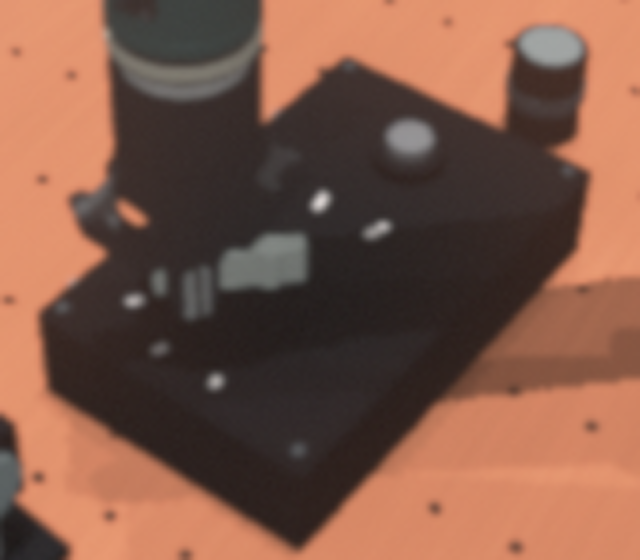

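View pics/w5.png

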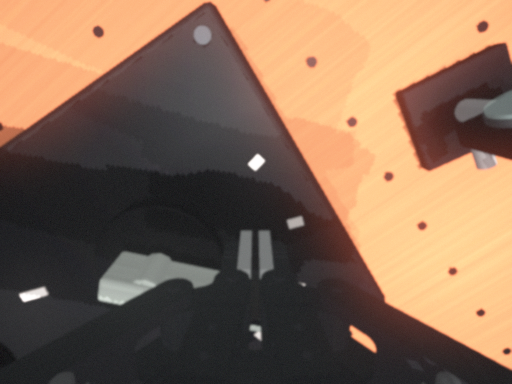

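In the tool frame this looks the same as the last step, so the selector is at mark 3. Next is click 3.

carry_out(rot=[[0, 0, -5], [0, 0, -9], [0, 0, -13], [0, 0, -17], [0, 0, -21], [0, 0, -25], [0, 0, -30], [0, 0, -30]], travel=[[4.8, -1.5, 0], [8.2, -3.3, 0], [11.5, -5.2, 0], [14.6, -7.4, 0], [17.6, -9.8, 0], [20.4, -12.4, 0], [23.6, -15.9, 0], [23.6, -15.9, 0]], grip=[-1, -1, -1, -1, -1, -1, -1, -1])

```text
time_s: 6.35
tcp_pos: [0.6223, 0.1487, 0.1092]
tool_rot: [1.746, 2.611, -0.0]
contact_force: [0.4, 0.1, -0.1]
finger_gap: -0.0003
```

```bash
python3 - <<'E'
from h import *
s=st();save("side","s5.png");w=save("wrist","w6.png")
g=cv2.imread('pics/s5.png')[150:290,190:350];cv2.imwrite('pics/sc5.png',cv2.resize(g,None,fx=4,fy=4,interpolation=cv2.INTER_CUBIC))
for d in(77,82,86,90,94,98,102,105,107): print(d,((goal(d)-s["tcp_pos"][:2])*1000).round(1))
E
```

```text
t 6.35 tcp [0.6223 0.1487 0.1092] xyaw 112.5 z [-0. -0. -1.] F [ 0.43  0.15 -0.06] gap -0.0003 j7 [-0.02  0.65 -0.38  1.71  0.3   0.84 -0.13]
77 [0.3 0.2]
82 [ 3.2 -3.6]
86 [ 5.3 -6.8]
90 [  7.1 -10.1]
94 [  8.8 -13.6]
98 [ 10.1 -17.1]
102 [ 11.3 -20.8]
105 [ 11.9 -23.6]
107 [ 12.3 -25.4]
```

View pics/sc5.png

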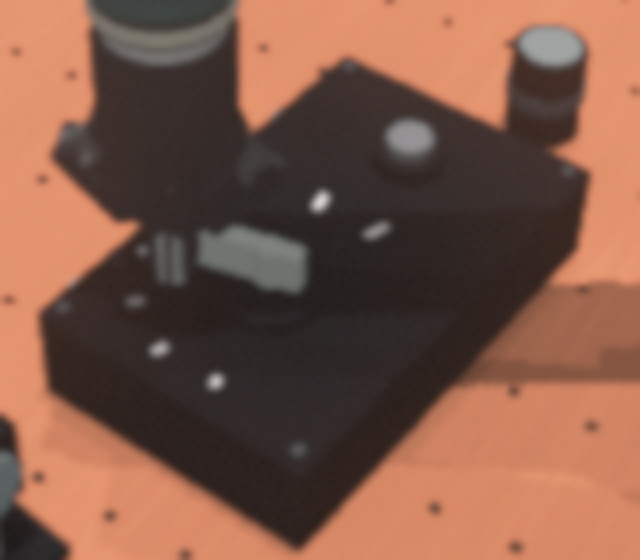

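View pics/w6.png

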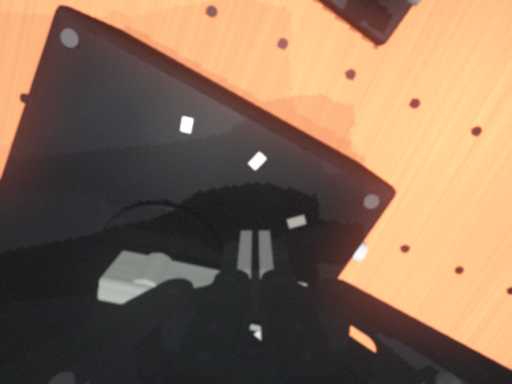

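The selector is at mark 4, with the same relative view again. Click 4 is the last, so I'll stop at about 107°, and slow down near the snap point.

carry_out(rot=[[0, 0, -5], [0, 0, -9], [0, 0, -13], [0, 0, -17], [0, 0, -21], [0, 0, -25], [0, 0, -27], [0, 0, -29]], travel=[[3.2, -3.6, 0], [5.3, -6.8, 0], [7.1, -10.1, 0], [8.8, -13.6, 0], [10.1, -17.1, 0], [11.3, -20.8, 0], [11.7, -22.6, 0], [12.1, -24.5, 0]], grip=[-1, -1, -1, -1, -1, -1, -1, -1])

```text
time_s: 7.45
tcp_pos: [0.6343, 0.1246, 0.1093]
tool_rot: [-2.346, -2.089, 0.0]
contact_force: [-0.6, 0.1, 0.6]
finger_gap: 0.0001
```

```bash
python3 - <<'E'
from h import *
s=st();save("side","s6.png");w=save("wrist","w7.png")
g=cv2.imread('pics/s6.png')[150:290,190:350];cv2.imwrite('pics/sc6.png',cv2.resize(g,None,fx=4,fy=4,interpolation=cv2.INTER_CUBIC))
for d in(107,):print(d,((goal(d)-s["tcp_pos"][:2])*1000).round(1),"back",((goal(d,back=.03)-s["tcp_pos"][:2])*1000).round(1))
E
```

```text
t 7.45 tcp [0.6343 0.1246 0.1093] xyaw 83.3 z [-0.  0. -1.] F [-0.6   0.1   0.58] gap 0.0001 j7 [-0.06  0.64 -0.25  1.69  0.2   0.83 -0.52]
107 [ 0.4 -1.4] back [ 2.1 11.5]
```

View pics/sc6.png

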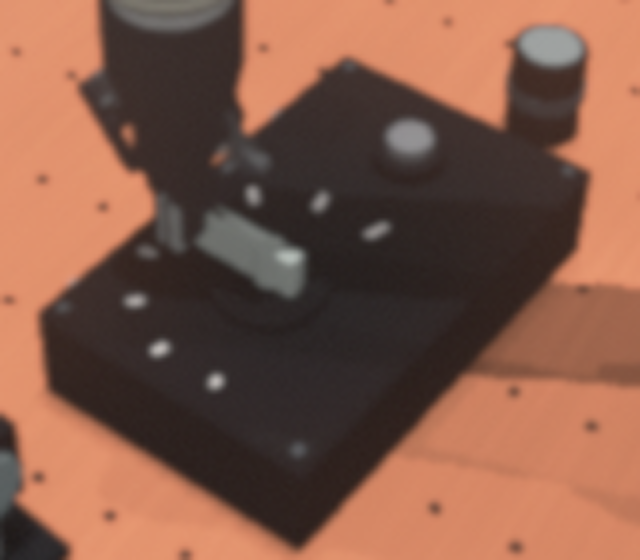

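View pics/w7.png

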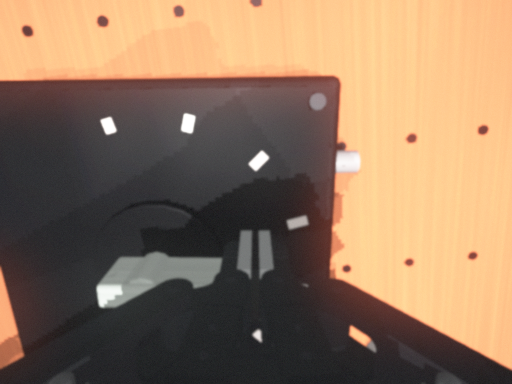

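The paddle edge is parallel to the tool, with its left end at (110,290), so it is still held by the finger at about 106° and has not snapped yet. I'll nudge it 2° more in small steps.

carry_out(rot=[[0, 0, -1], [0, 0, -2], [0, 0, -2]], travel=[[0.2, -0.9, 0], [0.4, -1.8, 0], [0.4, -1.8, 0]], grip=[-1, -1, -1])

```text
time_s: 7.92
tcp_pos: [0.6349, 0.1226, 0.1093]
tool_rot: [2.382, 2.048, -0.0]
contact_force: [-0.6, 1.8, -1.0]
finger_gap: 0.0001
```

```bash
python3 - <<'E'
from h import *
s=st();w=save("wrist","w8.png")
E
```

```text
t 7.92 tcp [0.6349 0.1226 0.1093] xyaw 81.4 z [ 0. -0. -1.] F [-0.62  1.81 -0.97] gap 0.0001 j7 [-0.07  0.64 -0.24  1.69  0.2   0.83 -0.55]
```

View pics/w8.png

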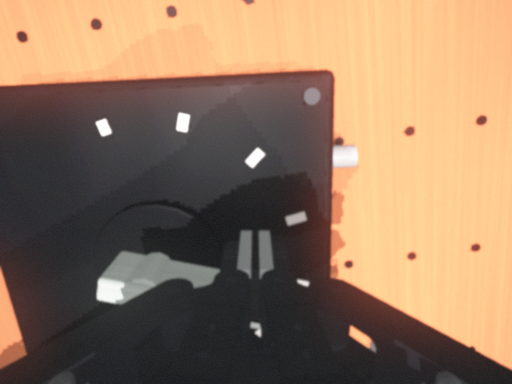

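It snapped ahead of the finger. I'll back off along the push line, then lift clear and check.

carry_out(rot=[[0, 0, 0], [0, 0, 0], [0, 0, 0], [0, 0, 0], [0, 0, 0], [0, 0, 0], [0, 0, 0]], travel=[[1, 6, 0], [2, 12, 0], [2, 12, 20], [2, 12, 60], [2, 12, 100], [2, 12, 120], [2, 12, 120]], grip=[-1, -1, -1, -1, -1, -1, -1])

```text
time_s: 8.85
tcp_pos: [0.6376, 0.1348, 0.2313]
tool_rot: [2.381, 2.047, 0.005]
contact_force: [0.5, 0.1, -0.8]
finger_gap: -0.0004
```

```bash
python3 - <<'E'
from h import *
s=st();save("side","s9.png");save("wrist","w9.png")
g=cv2.imread('pics/s9.png')[150:290,190:350];cv2.imwrite('pics/sc9.png',cv2.resize(g,None,fx=4,fy=4,interpolation=cv2.INTER_CUBIC))
print((np.array([.5663,-.0256,.19])-s["tcp_pos"])*1000)
m=manip.camera_model("wrist")
for sel in(90,120,150):
    a=np.radians(105+Y0-sel);u=np.array([np.cos(a),np.sin(a)])
    print(sel,[np.round(proj(m,[*(AX+r*u),.108]),0) for r in(-.02,.066)])
E
```

```text
t 8.85 tcp [0.6376 0.1348 0.2313] xyaw 81.4 z [ 0.004  0.001 -1.   ] F [ 0.5   0.08 -0.77] gap -0.0004 j7 [-0.06  0.51 -0.27  1.6   0.15  1.05 -0.53]
[ -71.34736359 -160.4412589   -41.30619915]
90 [array([168., 227.]), array([269., 197.])]
120 [array([166., 215.]), array([270., 236.])]
150 [array([171., 205.]), array([251., 269.])]
```

View pics/sc9.png

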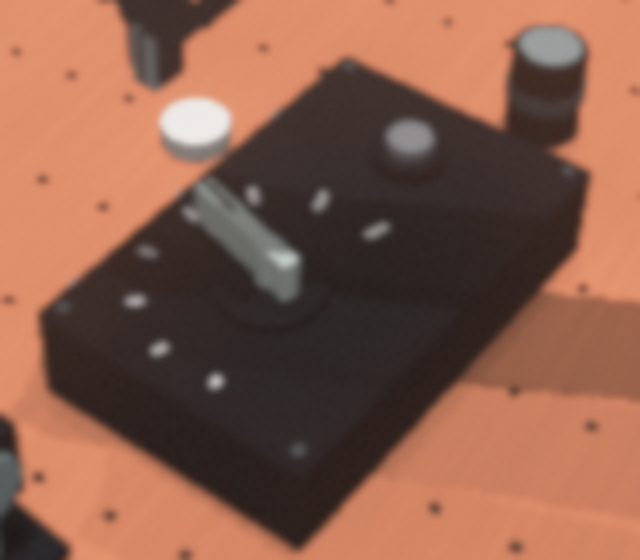

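View pics/w9.png

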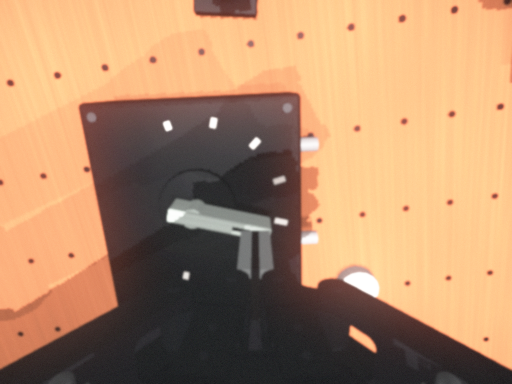

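The side crop shows four marks anticlockwise of the tip, at (215,381), (160,348), (135,300) and (148,252). The tip is at the fifth, (191,213), and three lie beyond it. Now I'll go to the button.

carry_out(rot=[[0, 0, 0], [0, 0, 0], [0, 0, 0], [0, 0, 0], [0, 0, 0], [0, 0, 0], [0, 0, 0], [0, 0, 0]], travel=[[-18, -40, 0], [-36, -80, 0], [-54, -120, 0], [-71, -160, 0], [-71, -160, -50], [-71, -160, -95], [-71, -160, -115], [-71, -160, -115]], grip=[-1, -1, -1, -1, -1, -1, -1, -1])

```text
time_s: 9.95
tcp_pos: [0.5636, -0.0254, 0.1112]
tool_rot: [-2.379, -2.045, 0.007]
contact_force: [0.2, -0.1, 0.2]
finger_gap: 0.0001
```

```bash
python3 - <<'E'
from h import *
s=st();save("side","s10.png")
g=cv2.imread('pics/s10.png')[120:240,220:380];cv2.imwrite('pics/sc10.png',cv2.resize(g,None,fx=4,fy=4,interpolation=cv2.INTER_CUBIC))
E
```

```text
t 9.95 tcp [ 0.5636 -0.0254  0.1112] xyaw 81.4 z [-0.006  0.    -1.   ] F [ 0.18 -0.09  0.24] gap 0.0001 j7 [ 0.16  0.52 -0.22  1.9   0.16  0.74 -0.31]
```

View pics/sc10.png

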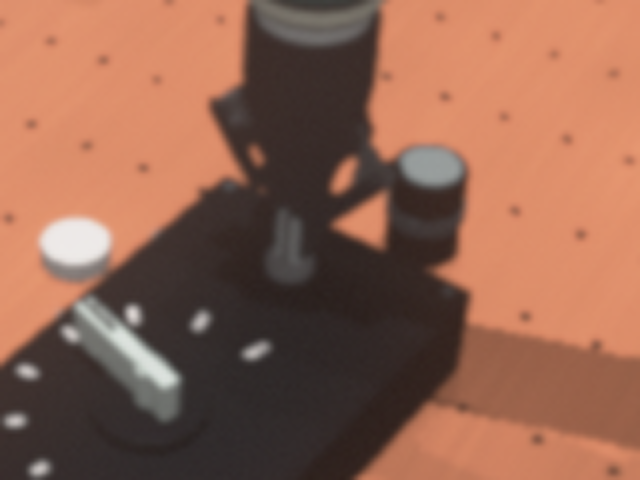

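The fingertip is centred over the cap, at crop (290,250). I'll press down slowly.

carry_out(rot=[[0, 0, 0], [0, 0, 0], [0, 0, 0], [0, 0, 0], [0, 0, 0]], travel=[[1, 0, -2], [1, 0, -4], [1, 0, -6], [1, 0, -8], [1, 0, -8]], grip=[-1, -1, -1, -1, -1])

```text
time_s: 10.62
tcp_pos: [0.5672, -0.0253, 0.1066]
tool_rot: [2.382, 2.047, 0.001]
contact_force: [0.2, -0.4, 2.9]
finger_gap: 0.0
```

```bash
python3 - <<'E'
from h import *
st()
E
```

```text
t 10.62 tcp [ 0.5672 -0.0253  0.1066] xyaw 81.4 z [ 0.001 -0.    -1.   ] F [ 0.22 -0.35  2.9 ] gap 0.0 j7 [ 0.16  0.53 -0.22  1.9   0.17  0.73 -0.31]
```

carry_out(rot=[[0, 0, 0], [0, 0, 0], [0, 0, 0], [0, 0, 0]], travel=[[0, 0, -1.5], [0, 0, -3], [0, 0, -3], [0, 0, -3]], grip=[-1, -1, -1, -1])

```text
time_s: 11.12
tcp_pos: [0.5672, -0.0254, 0.1035]
tool_rot: [2.382, 2.048, 0.001]
contact_force: [-0.1, -1.1, 4.7]
finger_gap: 0.0006
```

carry_out(rot=[[0, 0, 0], [0, 0, 0], [0, 0, 0]], travel=[[0, 0, -1.5], [0, 0, -2], [0, 0, -2]], grip=[-1, -1, -1])

```text
time_s: 11.5
tcp_pos: [0.5673, -0.0253, 0.1029]
tool_rot: [2.382, 2.047, 0.001]
contact_force: [-4.6, -0.4, 16.0]
finger_gap: -0.0003
```

Force jumped to 16 N with almost no further travel, so the button has bottomed out. Now I'll lift away.

carry_out(rot=[[0, 0, 0], [0, 0, 0], [0, 0, 0], [0, 0, 0], [0, 0, 0], [0, 0, 0], [0, 0, 0], [0, 0, 0]], travel=[[0, 0, 4], [0, 0, 10], [0, 0, 30], [0, 0, 70], [-40, 0, 120], [-80, -30, 150], [-100, -50, 160], [-100, -50, 160]], grip=[-1, -1, -1, -1, -1, -1, -1, -1])

```text
time_s: 12.5
tcp_pos: [0.4654, -0.077, 0.2618]
tool_rot: [2.385, 2.043, -0.001]
contact_force: [0.3, -0.2, 0.2]
finger_gap: -0.0
```

```bash
python3 - <<'E'
from h import *
st();save("side","s11.png");a=cv2.imread('pics/s11.png');b=cv2.imread('pics/side0.png')
cv2.imwrite('pics/sc11.png',np.vstack([cv2.resize(x[150:290,150:350],None,fx=2.1,fy=2.1,interpolation=cv2.INTER_CUBIC) for x in (b,a)]))
save("top","t11.png")
E
```

```text
t 12.5 tcp [ 0.4654 -0.077   0.2618] xyaw 81.2 z [ 0.    -0.001 -1.   ] F [ 0.26 -0.21  0.2 ] gap -0.0 j7 [ 0.32  0.17 -0.25  2.    0.05  0.98 -0.11]
```

View pics/sc11.png

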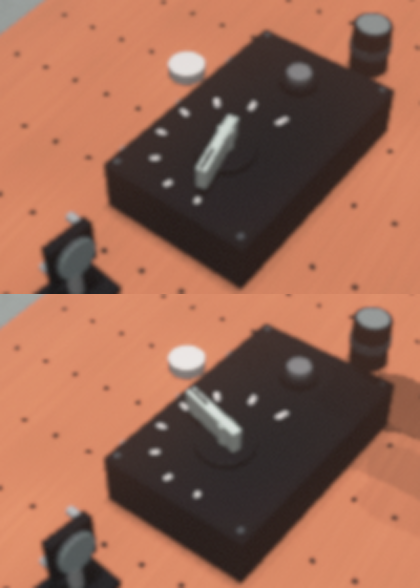

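View pics/t11.png

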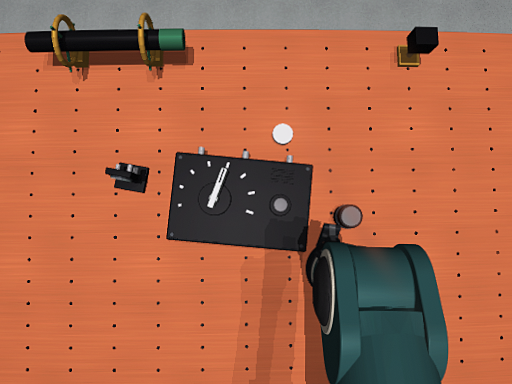

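The paddle lies on the fifth mark at (228,165) in the top view, with four marks anticlockwise of it. The button cap in the side view is back at its starting height. The cap, lens tube and mirror mount have not moved, and the arm is clear.

```bash
python3 -c "
from h import *
print(manip.sign_off())"
```

```text
the job is handed in; nothing more can be done
None
```

The selector went from its first mark to its fifth in four single clicks, pushed with the closed fingertip. I then pressed the confirm button to its end stop, released it, and handed the job in at about 12.6 s. Signing off gave no verdict.

- **Selector:** the last top and side views show the paddle on the fifth mark, with four marks anticlockwise of it and three beyond. Force readings were about 2 N or less after each push.
- **Last click:** the fourth click did not snap at the first stop, about 106° round. It needed 2° more and then snapped.
- **Confirm button:** the force jumped from about 5 N to 16 N with only 0.6 mm more travel, so it was at its stop. The side view then shows the cap back at its starting height.
- **Bystanders:** the mirror mount, lens tube and dust cap look unmoved in both views. I judged this by eye and did not re-measure them.
- **Checks that disagreed:** the first wrist picture was off by about 12 mm because the arm was still settling; a retake matched the top-view fit to about 1 mm. The wrist view after the last click put the paddle about 3° off the predicted line. I put that down to settling, and it is within the allowed 7.4°.

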